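# Set the strain viewer's polarizer ring to its index clip and switch the lamp on

### The arm

A 6-joint arm with a two-finger parallel gripper is mounted at the origin on a cart in front of the work surface, level with it; the furniture and walls round the work are solid. World frame = base frame: x ahead of the robot, y to its left, z up, the work surface at z = 0. Lengths are in m, angles in rad, forces in N, time in s.
With the tool pointing down it reaches from about 0.225 to 0.875 m from the base axis. Payload 3.4 kg.
Tool frame: the origin (TCP) lies between the finger pads; the fingertips stand 11 mm ahead of it and the grasp point (between the pads) lies 8 mm behind it; z points along the fingers, y is the line along which they close (so a half turn about z gives the same grasp; the last joint's range is limited). The gripper opens to 85 mm and grips with 20 to 120 N. Pads are 22 mm wide; open, the fingers measure 114 mm over their backs; the gripper's body (76 mm by 85 mm) begins 54 mm behind the grasp point. The pads swing forward as they close: fully open they stand 13 mm farther back than shut.
Start: joints at [-1.301, 0.276, 1.505, -0, 1.361, -0.121], TCP at [0.219, -0.532, 0.242] pointing down, gripper open.
Joint ranges: [-2.89, 2.89], [-0.75, 2.08], [0.22, 2.7], [-1.18, 4.32], [0.11, 2.71], [-2.7, 2.7]. Speed limits (rad/s): [2.57, 2.57, 3.14, 3.14, 3.14, 3.14].

### API

Orientations are given as a unit quaternion [w, x, y, z].
In Python, from rig import sensors, eyes, manip gives the robot as it stands.
- The arm moves only by the tool drive_tool, never from a script. Its argument "deltas" is a list of rows, each an object with "linear": the shift along the world's x, y, z in mm, a list of three; "twist": the turn about the world's z in degrees; "claw": the opening, from 0 (shut) to 1 (fully open). In form: [{"linear": [tx, ty, tz], "twist": twist, "claw": claw}, ...]. A call has 1 to 12 rows; each row is the pose to reach, as a shift and turn from the pose commanded when the call began; what a row does not reach only later rows make up. A row lasts 1/12 s, in which the tool goes at most 41.7 mm and 7.16 degrees, less where a joint would pass 70% of its speed; a pose out of reach is approached as far as the arm can. A call with a gripper value outside its range is refused whole. The fingers move at their own pace and stop on an object; "squeeze" is the grip in N (left out, the last holds). Time passes only in rows, so rows that repeat a pose let the fingers close. It gives the time, the measured TCP pose, the force, the opening and the grip force at its end, in the units of the state.
- sensors.get_state(): the state, without advancing time (a new reading comes with each control period).
- eyes.get_image(name): name is "scene" or "side" or "wrist"; returns the picture (384x512x3 uint8, red, green, blue); there is no depth.
- eyes.camera_model(name): a dict with "intrinsics" (3x3 intrinsics, pixels), "R" (3x3) and "t" (3): a world point X has camera coordinates R X + t. Camera axes: x right, y down, z forward; pixel columns grow to the right and rows downward; lengths in m; the calibration is good to about 2 mm. A picture is of the moment at which its call begins: read the wrist's pose just before it. camera_model takes no time and is no camera call; for the wrist camera it gives the pose at the moment of the call.
- manip.sign_off(): hands the job in; it is judged then, once.
The state is a dict: "clock": time; "qpos": joint angles; "qd": joint speeds; "effort": joint torques, N m; "position": TCP position; "ee_rot": TCP orientation; "contact_force": force on the tool from outside, world axes, zero at the start; "moment": the same for the moment, N m; "width": finger opening in m; "gripper_force": force on a finger pad.
Only numpy, scipy, OpenCV 4.12 (cv2) and the standard library are available. Lean on these libraries where they do the work, as an engineer would, in place of code of your own. Each camera call takes 0.05 s, during which the arm holds its last target. There are 200 camera calls.

### The job

A loupe stands on the strain viewer to be checked. Gently push the viewer's lever round, without gripping it, until its pointer is in line with the nose of the index clip on the scale, then press the lamp button fully down and let it go. Leave the viewer, the clip, the loupe and the other things where they are, and lift nothing.

Things in the scene. Friction and masses are not known exactly. Their poses are not given: they have to be found in the camera images.
- stand: The strain viewer, a loose 1.8 kg instrument on the bench: a black disc 190 mm across, 16 mm high, with white scale lines every 10 degrees on one side. In its middle: a turning metal ring (84 mm across, top 44 mm above the bench) and inside it a glass stage that does not turn (58 mm across, top at 46 mm). Origin: centre of the underside, on the ring's axis; z up; own -x is the middle of the scale.
- polar_ring: The turning ring with its lever; origin on its vertical axis at bench height, lever along own -x. Turns +-77 degrees from mid-scale and stays where left; 0.8 N at the post turns it. The lever is an arm 8 mm wide, 34 to 40 mm above the bench, out to an upright post. It starts on the scale's +y half (viewer's axes) and reaches the clip counter-clockwise seen from above, by 0.5 to 2.15 rad.
- lever_post (a point): Point on the axis of the lever's upright steel post, 66 mm from the ring's axis, 45 mm above the bench. The post is 12 mm thick (13.6 mm at its head) and reaches from 20 to 62 mm above the bench; there is 24 mm of free space between post and ring apart from the arm.
- pointer_tip (a point): Tip of the pointer that sticks out from the foot of the lever's post: 79 mm from the ring's axis, 22 mm above the bench.
- clip_nose (a point): Tip of the inward-pointing nose of the index clip, a small steel clip (12 mm wide, top 23 mm above the bench) on the disc's rim at the wanted setting. 79 mm from the ring's axis, 22 mm above the bench: it coincides with pointer_tip when the ring is set. The clip is stiff but can be pushed along the rim; it must stay.
- lamp_button (a joint): Travel of the lamp button: 0 up, 0.005 m fully down; it springs back. Fully down takes about 4 N.
- lamp_button_top (a point): Centre of the upper face of the round grey lamp button (20 mm across), on the disc at the viewer's own +x +y side, 75 mm from the ring's axis, pressed straight down.
- index_clip: The index clip as a part: origin on the ring's axis at bench height, the clip lies along its own -x.
- stage_center (a point): Centre of the glass stage's upper face, 46 mm above the bench, on the ring's axis.
- loupe: A loose black eye loupe 36 mm across and 27 mm high, 50 g, standing on the glass stage; its top is 73 mm above the bench. Origin: centre of its underside; z up.
- brass_weight: A loose brass weight 33 mm across and 44 mm high, standing just behind the viewer (bystander). Origin: centre of its underside.
- oil_bottle: A loose brown bottle 32 mm across and 66 mm high, standing behind the viewer (bystander). Origin: centre of its underside.
- pliers_red: Loose pliers with red handles lying left of the viewer (bystander). Origin: centre of the underside.
- tweezers: Loose steel tweezers lying left of the viewer (bystander). Origin: centre of the underside.
- ring_1: A loose small metal finger ring, 22 mm across, left of the viewer (bystander). Origin: centre of the underside.
- stereo_microscope: The fixed white stereo microscope left of the work, an obstacle only: 363 mm high; its head and eyepieces, 143 to 363 mm above the bench, reach 150 mm from its post towards the robot (own -x). A gripper that starts on the robot's left must be drawn in or raised before it swings past. Origin: bench height at the foot of its post; z up.
Not all that is in view belongs to the job. There is more than one size of the loupe; the job needs the smallest.

How it is judged:
By the outcome, as a careful person would: the job done as asked, in the order asked, and still so for the second after the job is handed in, with the robot touching nothing.
It also fails if it takes over 61 s, if anything falls off the work surface, if the arm or the gripper's body presses on something with over 40 N, if the wrist force passes 120 N, or if a joint passes its speed limit or range.

## Working session

There is one attempt and no reset: what is moved stays moved. The work goes in short steps, Python scripts to look and compute and a tool call to move; the robot and the scene stay as the last step left them, time stands still between calls to the robot, and variables do not carry over. Pictures are saved under pics/ and viewed, at most 10 in all, crops included, and the job is handed in when it is done.

Besides the shell and the picture viewer there is one more tool, called after "Call:" by a JSON object that holds its "name" and its "arguments". drive_tool: Moves the arm, as the interface text tells. Its arguments: {"type":"object","properties":{"deltas":{"type":"array","items":{"type":"object","properties":{"linear":{"type":"array","items":{"type":"number"}},"twist":{"type":"number"},"claw":{"type":"number"}}}},"squeeze":{"type":"number"}},"required":["deltas"]}

```bash
mkdir -p pics
cat > h.py <<'E'
import numpy as np, cv2
from rig import sensors, eyes, manip
def ray(n,uv,z,m=None):
    m=m or eyes.camera_model(n);K,R,t=[np.array(m[k]) for k in("intrinsics","R","t")]
    d=R.T@np.linalg.solve(K,[uv[0],uv[1],1]);c=-R.T@t
    return c+d*(z-c[2])/d[2]
def proj(n,X,m=None):
    m=m or eyes.camera_model(n);K,R,t=[np.array(m[k]) for k in("intrinsics","R","t")]
    p=K@(R@np.array(X)+t);return p[:2]/p[2]
def snap(n,name):
    im=eyes.get_image(n)[:,:,::-1].copy();cv2.imwrite(f'pics/{name}.png',im);return im
E
python3 - <<'E'
from h import *
a=snap('scene','s0');b=snap('side','d0')
for n in('scene','side'):
    m=eyes.camera_model(n);R=np.array(m['R']);print(n,-R.T@np.array(m['t']),R[2],m['intrinsics'][0][0])
s=sensors.get_state();print(s['clock'],s['contact_force'],s['ee_rot'],s['width'])
E
```

```text
scene [-0.02320059  0.97787702  0.90538102] [ 0.4178069  -0.68167736 -0.60062748] 491.8042298560986
side [ 0.33804554 -0.80437694  0.68546019] [ 0.1987611   0.78535125 -0.5862742 ] 407.8391514899111
0.1 [-0.25739288  0.26306788 -0.87629404] [-7.97265296e-04  9.80970046e-01  1.94157482e-01 -6.93111647e-05] 0.08540348640145685
```

View pics/s0.png

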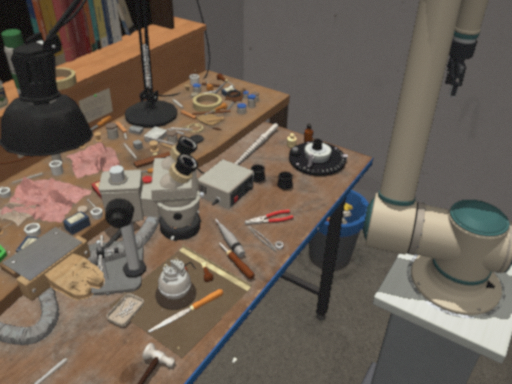

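View pics/d0.png

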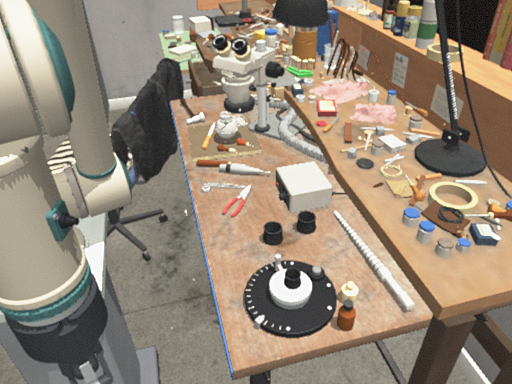

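The scene view shows the viewer at about (318,155). The side view shows it at (290,296), with possible loupes at (292,275) on the stage, and (272,233) and (306,222) on the bench. The small one on the stage fits the description. I'll confirm it in a crop.

Run:
```python
from h import *
b=cv2.imread('pics/d0.png');c=cv2.resize(b[205:341,230:370],None,fx=4.2,fy=4.2,interpolation=cv2.INTER_CUBIC);cv2.imwrite('pics/c0.png',c)
# disc outline: dark mask
hsv=cv2.cvtColor(b,cv2.COLOR_BGR2HSV);m=(hsv[:,:,2]<60).astype(np.uint8);m[:250]=0;m=cv2.morphologyEx(m,cv2.MORPH_CLOSE,np.ones((7,7)))
cs=cv2.findContours(m,0,2)[0]
c=max([c for c in cs if 240<c[:,0,0].mean()<340],key=cv2.contourArea);h=cv2.convexHull(c)
print(cv2.boundingRect(c))
for z in(0,.016):
    P=np.array([ray('side',p[0],z)[:2] for p in h]).astype(np.float32);print(z,cv2.minEnclosingCircle(P),P.min(0),P.max(0))
```

```text
(245, 261, 91, 76)
0 ((0.5379854440689087, -0.2825123369693756), 0.09990762919187546) [ 0.43880627 -0.37838596] [ 0.6289804  -0.18638362]
0.016 ((0.5333184599876404, -0.2946936786174774), 0.09757792949676514) [ 0.4364543  -0.38832942] [ 0.6221894  -0.20080881]
```

View pics/c0.png

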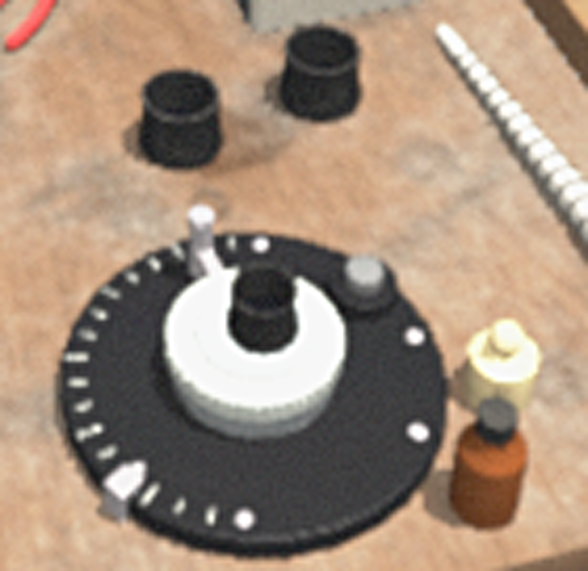

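The crop confirms the small loupe on the stage, with the two bigger loupes on the bench. The post head is at crop (201,213), the clip at (127,478), the button at (364,272), the brass weight at (503,370) and the bottle at (488,480).

Run:
```python
from h import *
C=np.array([.5335,-.2935])
for n,p,z in[('post',(201,213),.062),('clip',(132,470),.022),('clipout',(118,510),.016),('button',(364,268),.028),('stagerim_l',(163,340),.044),('stagerim_r',(347,340),.044),('brass',(503,400),.0),('bottle',(488,510),0),('dots',(261,244),.016),('dots',(245,519),.016),('loupetop',(264,288),.073)]:
    X=ray('side',(230+p[0]/4.2,205+p[1]/4.2),z);d=X[:2]-C;print(n,X.round(4),'r',np.hypot(*d).round(4),'ang',np.degrees(np.arctan2(d[1],d[0])).round(1))
```

```text
post [ 0.526  -0.2233  0.062 ] r 0.0706 ang 96.1
clip [ 0.4592 -0.332   0.022 ] r 0.0837 ang -152.6
clipout [ 0.4484 -0.3466  0.016 ] r 0.1003 ang -148.0
button [ 0.6043 -0.2518  0.028 ] r 0.0822 ang 30.5
stagerim_l [ 0.489  -0.2812  0.044 ] r 0.0461 ang 164.5
stagerim_r [ 0.5731 -0.3055  0.044 ] r 0.0413 ang -16.9
brass [ 0.6486 -0.3274 -0.    ] r 0.12 ang -16.4
bottle [ 0.6148 -0.3825  0.    ] r 0.1205 ang -47.6
dots [ 0.5635 -0.2108  0.016 ] r 0.0879 ang 70.1
dots [ 0.502  -0.3668  0.016 ] r 0.0797 ang -113.2
loupetop [ 0.5365 -0.2882  0.073 ] r 0.0061 ang 60.3
```

Run:
```python
from h import *
m=eyes.camera_model('wrist');R=np.array(m['R']);print(-R.T@np.array(m['t']),R.round(3),m['intrinsics'][0][0]); print(sensors.get_state()['position'])
```

```text
[ 0.29045934 -0.50059236  0.37421022] [[ 0.381 -0.925 -0.002]
 [-0.881 -0.364  0.303]
 [-0.281 -0.114 -0.953]] 291.96583573397015
[ 0.21889807 -0.53121996  0.24155426]
```

Call:
{"name": "drive_tool", "arguments": {"deltas": [{"linear": [30,30,20],"twist": 0,"claw": 0},{"linear": [60,50,40],"twist": 0,"claw": 0},{"linear": [90,75,60],"twist": 0,"claw": 0},{"linear": [120,100,80],"twist": 0,"claw": 0},{"linear": [150,125,80],"twist": 0,"claw": 0},{"linear": [180,150,80],"twist": 0,"claw": 0},{"linear": [210,180,80],"twist": 0,"claw": 0},{"linear": [240,205,80],"twist": 0,"claw": 0},{"linear": [270,225,80],"twist": 0,"claw": 0},{"linear": [270,225,80],"twist": 0,"claw": 0},{"linear": [270,225,80],"twist": 0,"claw": 0},{"linear": [270,225,80],"twist": 0,"claw": 0}]}}

```text
clock: 1.1
position: [0.4886, -0.3067, 0.3218]
ee_rot: [-0.0, 0.981, 0.194, -0.001]
contact_force: [-0.7, 0.9, 0.3]
width: -0.0
gripper_force: 0.0
```

Run:
```python
from h import *
import json
m=eyes.camera_model('wrist');a=snap('wrist','w1');s=sensors.get_state();print(s['clock'],s['position'],s['width'],s['contact_force'])
json.dump({k:np.array(m[k]).tolist() for k in m},open('w1.json','w'))
```

```text
1.15 [ 0.48818505 -0.3072037   0.32192643] -0.00022865504523508645 [ 0.18491784 -0.23342687 -0.09851219]
```

View pics/w1.png

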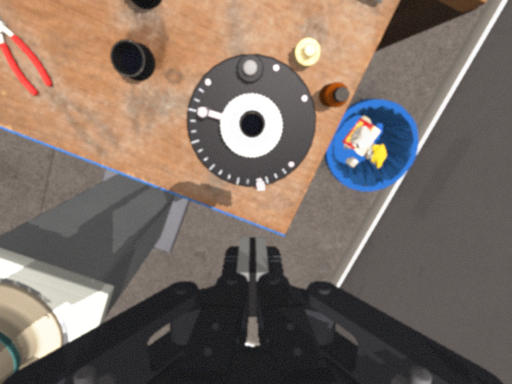

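The wrist view shows the disc centre at about (252,120), post head at (203,113), clip at (261,184), button at (250,67), brass weight at (308,52) and bottle at (335,95).

Run:
```python
from h import *
import json
m=json.load(open('w1.json'));a=cv2.imread('pics/w1.png');hsv=cv2.cvtColor(a,cv2.COLOR_BGR2HSV)
dark=(hsv[:,:,2]<75).astype(np.uint8);dark[:45]=0;dark[195:]=0;dark[:,:180]=0;dark[:,320:]=0
dark=cv2.morphologyEx(dark,cv2.MORPH_OPEN,np.ones((3,3)))
c=max(cv2.findContours(dark,0,2)[0],key=cv2.contourArea);h=cv2.convexHull(c)
P=np.array([ray('w',p[0],.014,m)[:2] for p in h])
A=np.c_[2*P,np.ones(len(P))];q=np.linalg.lstsq(A,(P**2).sum(1),rcond=None)[0];print('disc',q[:2],'r',np.sqrt(q[2]+q[:2]@q[:2]),len(P))
# white ring
w=((hsv[:,:,2]>170)&(hsv[:,:,1]<60)).astype(np.uint8);w[:85]=0;w[165:]=0;w[:,:215]=0;w[:,290:]=0
w=cv2.morphologyEx(w,cv2.MORPH_OPEN,np.ones((9,9)))
h=max(cv2.findContours(w,0,2)[0],key=cv2.contourArea)
P=np.array([ray('w',p[0],.044,m)[:2] for p in h])
A=np.c_[2*P,np.ones(len(P))];q2=np.linalg.lstsq(A,(P**2).sum(1),rcond=None)[0];print('ring',q2[:2],'r',np.sqrt(q2[2]+q2[:2]@q2[:2]))
C=q2[:2]
for n,p,z in[('post',(202.5,112.5),.062),('clip',(261,184),.022),('button',(250,67),.028),('brass',(308,52),.044),('bottle',(335,95),.06),('loupe',(252,123),.073)]:
    X=ray('w',p,z,m);d=X[:2]-C;print(n,X.round(4),'r',np.hypot(*d).round(4),'ang',np.degrees(np.arctan2(d[1],d[0])).round(1))
c=cv2.resize(a[50:195,180:325],None,fx=4,fy=4,interpolation=cv2.INTER_CUBIC);cv2.imwrite('pics/w1c.png',c)
```

```text
disc [ 0.53218431 -0.28613821] r 0.01668302271441207 16
ring [ 0.53122466 -0.2855322 ] r 0.04262835321150828
post [ 0.5241 -0.2208  0.062 ] r 0.0651 ang 96.3
clip [ 0.455  -0.3334  0.022 ] r 0.0901 ang -147.9
button [ 0.6009 -0.2554  0.028 ] r 0.0759 ang 23.4
brass [ 0.6438 -0.3179  0.044 ] r 0.1171 ang -16.0
bottle [ 0.6088 -0.3698  0.06  ] r 0.1145 ang -47.4
loupe [ 0.537  -0.2847  0.073 ] r 0.0058 ang 7.8
```

View pics/w1c.png

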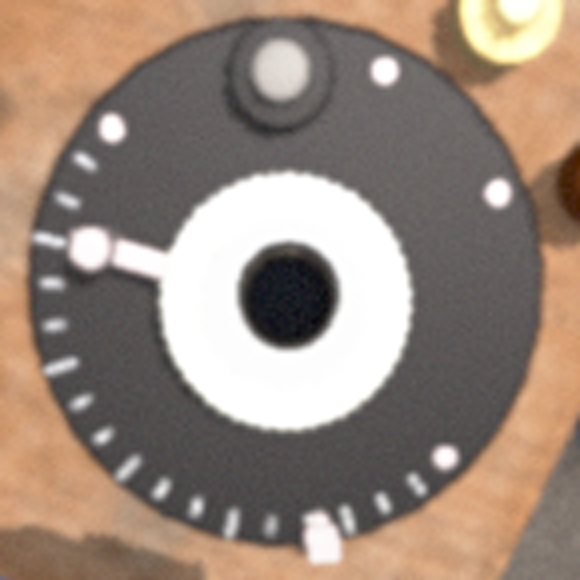

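Call:
{"name": "drive_tool", "arguments": {"deltas": [{"linear": [20,25,0],"twist": 0,"claw": 0},{"linear": [45,55,-20],"twist": 0,"claw": 0},{"linear": [67,83,-50],"twist": 0,"claw": 0},{"linear": [67,83,-85],"twist": 0,"claw": 0},{"linear": [67,83,-120],"twist": 0,"claw": 0},{"linear": [67,83,-155],"twist": 0,"claw": 0},{"linear": [67,83,-185],"twist": 0,"claw": 0},{"linear": [67,83,-210],"twist": 0,"claw": 0},{"linear": [67,83,-230],"twist": 0,"claw": 0},{"linear": [67,83,-245],"twist": 0,"claw": 0},{"linear": [67,83,-245],"twist": 0,"claw": 0},{"linear": [67,83,-245],"twist": 0,"claw": 0}]}}

```text
clock: 2.15
position: [0.5548, -0.2248, 0.0769]
ee_rot: [-0.0, 0.981, 0.193, -0.001]
contact_force: [0.2, -0.2, 0.9]
width: -0.0
gripper_force: 0.0
```

Run:
```python
from h import *
a=snap('side','d2');s=sensors.get_state();print(s['clock'],s['position'],s['contact_force'],s['qpos'])
w=snap('wrist','w2')
c=np.hstack([cv2.resize(a[205:345,230:370],(400,400)),cv2.resize(w,None,fx=.75,fy=.75)[:, :]if 0 else cv2.resize(w,(400,300)).__class__(0) if 0 else cv2.copyMakeBorder(cv2.resize(w,(400,300)),0,100,0,0,0)]);cv2.imwrite('pics/c2.png',c)
```

```text
2.2 [ 0.55583209 -0.22503761  0.07797204] [-0.02294734  0.10195253  0.70795522] [-5.00542940e-01  4.43273534e-01  1.68540710e+00 -2.85503925e-04
  1.01210337e+00  6.81419344e-01]
```

View pics/c2.png

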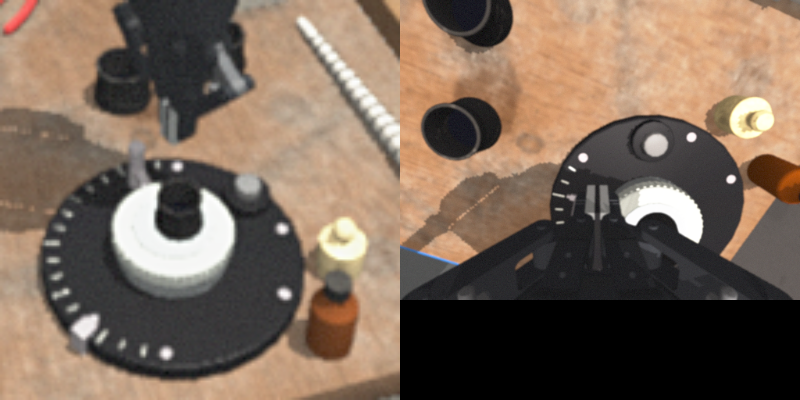

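Run:
```python
import numpy as np
C=np.array([531.2,-285.5]);B=np.array([556,-224.])
for t in range(84,216,4):
    a=np.radians(t);e=np.array([np.cos(a),np.sin(a)]);n=np.array([-e[1],e[0]])
    print(t,(C+66*e-17.8*n-B).round().astype(int),t-112)
```

```text
84 [0 2] -28
88 [-5  4] -24
92 [-9  5] -20
96 [-14   6] -16
100 [-19   7] -12
104 [-23   7] -8
108 [-28   7] -4
112 [-33   6] 0
116 [-38   6] 4
120 [-42   5] 8
124 [-47   3] 12
128 [-51   1] 16
132 [-56  -1] 20
136 [-60  -3] 24
140 [-64  -5] 28
144 [-68  -8] 32
148 [-71 -11] 36
152 [-75 -15] 40
156 [-78 -18] 44
160 [-81 -22] 48
164 [-83 -26] 52
168 [-86 -30] 56
172 [-88 -35] 60
176 [-89 -39] 64
180 [-91 -44] 68
184 [-92 -48] 72
188 [-93 -53] 76
192 [-93 -58] 80
196 [-93 -63] 84
200 [-93 -67] 88
204 [-92 -72] 92
208 [-91 -77] 96
212 [-90 -81] 100
```

Call:
{"name": "drive_tool", "arguments": {"deltas": [{"linear": [2,1,-8],"twist": -7,"claw": 0},{"linear": [2,1,-16],"twist": -14,"claw": 0},{"linear": [2,1,-24],"twist": -20,"claw": 0},{"linear": [2,1,-24],"twist": -24,"claw": 0},{"linear": [-5,4,-24],"twist": -24,"claw": 0},{"linear": [-9,5,-24],"twist": -20,"claw": 0},{"linear": [-14,6,-24],"twist": -16,"claw": 0},{"linear": [-19,7,-24],"twist": -12,"claw": 0},{"linear": [-23,7,-24],"twist": -8,"claw": 0},{"linear": [-28,7,-24],"twist": -4,"claw": 0},{"linear": [-28,7,-24],"twist": -4,"claw": 0}]}}

```text
clock: 3.17
position: [0.5275, -0.2168, 0.0548]
ee_rot: [0.001, 0.987, 0.161, 0.001]
contact_force: [-0.0, 0.2, -0.2]
width: -0.0002
gripper_force: 0.0
```

Run:
```python
from h import *
a=snap('side','d3');s=sensors.get_state();print(s['clock'],s['position'],s['contact_force'])
w=snap('wrist','w3')
c=np.hstack([cv2.resize(a[205:345,230:370],(400,400)),cv2.resize(w[130:384,130:384],(400,400))]);cv2.imwrite('pics/c3.png',c)
```

```text
3.2167 [ 0.52798632 -0.21695417  0.05471551] [-0.11323262 -0.22316941 -0.70836055]
```

View pics/c3.png

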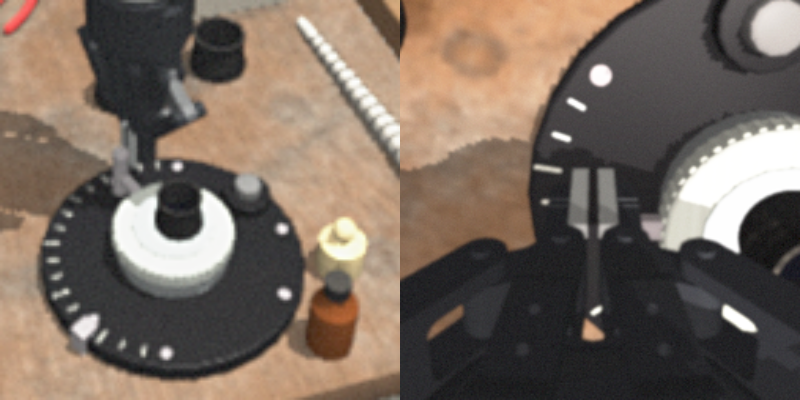

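Call:
{"name": "drive_tool", "arguments": {"deltas": [{"linear": [-5,-1,0],"twist": 4,"claw": 0},{"linear": [-10,-1,0],"twist": 8,"claw": 0},{"linear": [-14,-2,0],"twist": 12,"claw": 0},{"linear": [-19,-4,0],"twist": 16,"claw": 0},{"linear": [-23,-6,0],"twist": 20,"claw": 0},{"linear": [-28,-8,0],"twist": 24,"claw": 0},{"linear": [-32,-10,0],"twist": 28,"claw": 0},{"linear": [-36,-12,0],"twist": 32,"claw": 0},{"linear": [-40,-15,0],"twist": 36,"claw": 0},{"linear": [-43,-18,0],"twist": 40,"claw": 0},{"linear": [-47,-22,0],"twist": 44,"claw": 0},{"linear": [-50,-25,0],"twist": 48,"claw": 0}]}}

```text
clock: 4.27
position: [0.4782, -0.2419, 0.0539]
ee_rot: [0.0, 0.836, 0.549, 0.0]
contact_force: [0.4, 0.8, 0.8]
width: -0.0001
gripper_force: 0.5
```

Call:
{"name": "drive_tool", "arguments": {"deltas": [{"linear": [-3,-4,0],"twist": 4,"claw": 0},{"linear": [-5,-8,0],"twist": 8,"claw": 0},{"linear": [-8,-12,0],"twist": 12,"claw": 0},{"linear": [-10,-17,0],"twist": 16,"claw": 0},{"linear": [-11,-21,0],"twist": 20,"claw": 0},{"linear": [-13,-26,0],"twist": 24,"claw": 0},{"linear": [-14,-30,0],"twist": 28,"claw": 0},{"linear": [-15,-35,0],"twist": 32,"claw": 0},{"linear": [-15,-40,0],"twist": 36,"claw": 0},{"linear": [-15,-40,0],"twist": 36,"claw": 0}]}}

```text
clock: 5.1
position: [0.4632, -0.2825, 0.0537]
ee_rot: [0.0, 0.627, 0.779, -0.0]
contact_force: [-0.6, -0.2, -0.6]
width: 0.0002
gripper_force: 0.0
```

Run:
```python
from h import *
a=snap('side','d4');s=sensors.get_state();print(s['clock'],s['position'],s['contact_force'])
w=snap('wrist','w4')
c=np.hstack([cv2.resize(a[245:345,235:335],(400,400),interpolation=cv2.INTER_CUBIC),cv2.resize(w[0:384,64:448],(400,400))]);cv2.imwrite('pics/c4.png',c)
```

```text
5.15 [ 0.46336278 -0.2822565   0.05370718] [-0.29339721  0.98326127 -0.72464785]
```

View pics/c4.png

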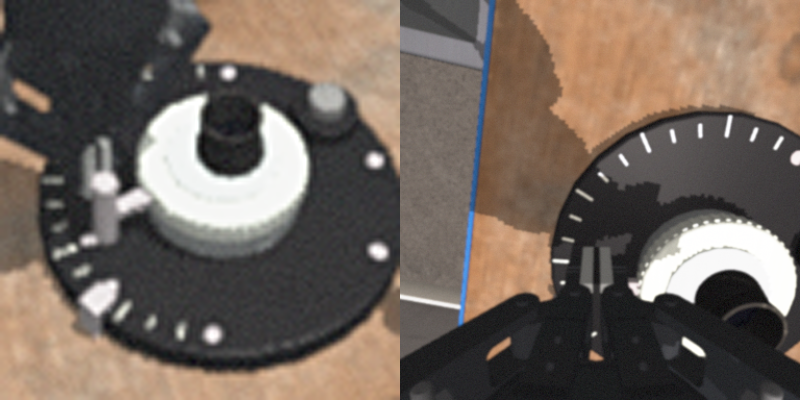

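The lever follows the push. In the side crop, the pointer is at about (85,240), the clip nose at about (106,285) and the post head at (104,182), so roughly 18° remain. I'll measure this precisely.

```bash
cat > ang.py <<'E'
from h import *
def centre(a):
    w=cv2.inRange(cv2.cvtColor(a,cv2.COLOR_BGR2HSV),(0,0,45),(179,255,255)) 
    w=(cv2.cvtColor(a,cv2.COLOR_BGR2HSV)[:,:,2]<75).astype(np.uint8)
    return w
def fit(P):
    A=np.c_[2*P,np.ones(len(P))];q=np.linalg.lstsq(A,(P**2).sum(1),rcond=None)[0];return q[:2],np.sqrt(q[2]+q[:2]@q[:2])
E
python3 - <<'E'
from ang import *
d=cv2.imread('pics/d0.png')
# disc rim lower/side edge from initial picture: manual-free: dark hull, drop outliers
hsv=cv2.cvtColor(d,cv2.COLOR_BGR2HSV)
for v in(60,80,95):
    m=(hsv[:,:,2]<v).astype(np.uint8);m[:255]=0
    n,l=cv2.connectedComponents(m);c=(l==l[300,275]).astype(np.uint8)
    h=cv2.convexHull(max(cv2.findContours(c,0,1)[0],key=cv2.contourArea))[:,0]
    up=h[h[:,1]<298]; P=np.array([ray('side',p,.016)[:2] for p in up]);print('disc top',v,len(P),fit(P))
# ring white
w=((hsv[:,:,2]>225)).astype(np.uint8);w[:255]=0;w[:,:268]=0;w[:,320:]=0;w[315:]=0
n,l,st,ce=cv2.connectedComponentsWithStats(w);i=1+np.argmax(st[1:,4]);print(st[i],ce[i])
h=cv2.convexHull(max(cv2.findContours((l==i).astype(np.uint8),0,1)[0],key=cv2.contourArea))[:,0]
P=np.array([ray('side',p,.044)[:2] for p in h]);print('ring',fit(P),len(P))
C=np.array([.5345,-.2905])
for n,p,z in[('tip',(83,240),.022),('nose',(106,285),.022),('clipbody',(97,296),.023),('head',(104,182),.062),('post',(201/4.2*4-20,213/4.2*4-160),.062)]:
    q=(235+(p[0]-1.5)/4,245+(p[1]-1.5)/4);X=ray('side',q,z);
    for C in([.5312,-.2855],[.5345,-.2905]):
        e=X[:2]-C;print(n,X.round(4),np.hypot(*e).round(4),np.degrees(np.arctan2(e[1],e[0])).round(1)%360)
s=d=cv2.imread('pics/d4.png')[290:330,240:280];cv2.imwrite('pics/c5.png',cv2.resize(s,None,fx=12,fy=12,interpolation=cv2.INTER_CUBIC))
E
```

```text
disc top 60 2 (array([0.81368765, 1.81055249]), np.float64(2.076061074259767))
disc top 80 2 (array([0.81368765, 1.81055249]), np.float64(2.076061074259767))
disc top 95 2 (array([0.81368765, 1.81055249]), np.float64(2.076061074259767))
[270 265  42  37 818] [289.42665037 286.96454768]
ring (array([ 0.53123417, -0.28463399]), np.float64(0.04468310364748033)) 20
tip [ 0.4554 -0.3011  0.022 ] 0.0774 191.6
tip [ 0.4554 -0.3011  0.022 ] 0.0798 187.6
nose [ 0.4592 -0.3296  0.022 ] 0.0844 211.5
nose [ 0.4592 -0.3296  0.022 ] 0.0848 207.5
clipbody [ 0.4532 -0.3351  0.023 ] 0.0924 212.5
clipbody [ 0.4532 -0.3351  0.023 ] 0.0927 208.8
head [ 0.4668 -0.3013  0.062 ] 0.0664 193.8
head [ 0.4668 -0.3013  0.062 ] 0.0686 189.1
post [ 0.5256 -0.2221  0.062 ] 0.0637 95.0
post [ 0.5256 -0.2221  0.062 ] 0.069 97.4
```

View pics/c5.png

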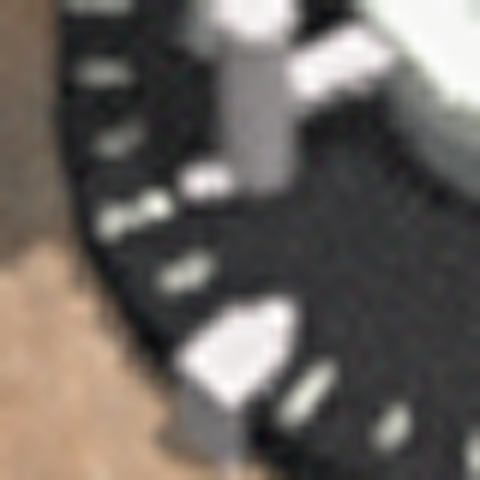

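The enlarged crop shows the pointer tip at (185,180), the clip nose at (292,302) and the clip body centre at (237,352).

Run:
```python
from ang import *
C=np.array([.5312,-.2853])
for n,p,z in[('tip',(183,180),.022),('tipmid',(207,181),.022),('nose',(292,302),.022),('clipbody',(237,352),.0225),('d',(102,73),.016),('d',(118,140),.016),('d',(135,213),.016),('d',(187,272),.016),('d',(307,393),.016),('d',(393,427),.016)]:
    X=ray('side',(240+(p[0]-5.5)/12,290+(p[1]-5.5)/12),z);e=X[:2]-C;print(n,X.round(4),np.hypot(*e).round(4),np.degrees(np.arctan2(e[1],e[0])).round(1)%360)
```

```text
tip [ 0.4543 -0.3005  0.022 ] 0.0784 191.2
tipmid [ 0.4581 -0.3018  0.022 ] 0.075 192.7
nose [ 0.4651 -0.3285  0.022 ] 0.079 213.2
clipbody [ 0.454  -0.3356  0.0225] 0.0922 213.0
d [ 0.4478 -0.2707  0.016 ] 0.0847 170.1
d [ 0.4469 -0.2851  0.016 ] 0.0843 179.8
d [ 0.446  -0.3002  0.016 ] 0.0865 189.9
d [ 0.4513 -0.3139  0.016 ] 0.0849 199.7
d [ 0.4638 -0.3415  0.016 ] 0.0877 219.8
d [ 0.4752 -0.3513  0.016 ] 0.0865 229.6
```

Call:
{"name": "drive_tool", "arguments": {"deltas": [{"linear": [0,-2.5,0],"twist": 2,"claw": 0},{"linear": [0,-5,0],"twist": 4,"claw": 0},{"linear": [0,-7,0],"twist": 6,"claw": 0},{"linear": [0,-9,0],"twist": 8,"claw": 0},{"linear": [0.5,-11.5,0],"twist": 10,"claw": 0},{"linear": [1,-14,0],"twist": 12,"claw": 0},{"linear": [1.5,-16.5,0],"twist": 14,"claw": 0},{"linear": [2,-19,0],"twist": 16,"claw": 0},{"linear": [2.3,-20,0],"twist": 17,"claw": 0},{"linear": [2.5,-21,0],"twist": 18,"claw": 0},{"linear": [2.5,-21,0],"twist": 18,"claw": 0}]}}

```text
clock: 6.12
position: [0.4656, -0.3026, 0.0534]
ee_rot: [-0.0, 0.497, 0.868, 0.0]
contact_force: [-0.9, 0.5, -0.0]
width: 0.0004
gripper_force: 0.3
```

Run:
```python
from ang import *
a=snap('side','d6');s=sensors.get_state();print(s['clock'],s['position'],s['contact_force'])
cv2.imwrite('pics/c6.png',cv2.resize(a[290:330,240:280],None,fx=12,fy=12,interpolation=cv2.INTER_CUBIC))
C=np.array([.5312,-.2853])
p=ray('side',(0,0),0)
```

```text
6.1667 [ 0.46557296 -0.30256566  0.05337069] [-1.06603538 -0.10921393  1.13852647]
```

View pics/c6.png

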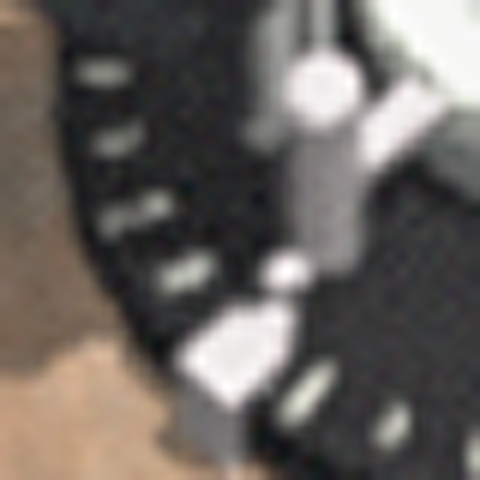

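The pointer blob is now at (288,270), close to the nose at (292,302), and the post head is at (323,90). From here on I'll measure numerically.

```bash
cat >> ang.py <<'E'
C=np.array([.5312,-.2853])
def pol(uv,z):
    X=ray('side',uv,z);e=X[:2]-C;return np.hypot(*e).round(4),(np.degrees(np.arctan2(e[1],e[0]))%360).round(2)
def head(a,g):
    # subpixel centroid of bright head near guess (full-image px)
    v=a.min(2).astype(float);x0,y0=int(g[0])-5,int(g[1])-5;s=np.clip(v[y0:y0+11,x0:x0+11]-150,0,None)
    yy,xx=np.mgrid[0:11,0:11];k=np.hypot(xx+x0-g[0],yy+y0-g[1])<4.5;s=s*k
    return np.array([(s*xx).sum()/s.sum()+x0,(s*yy).sum()/s.sum()+y0])
E
python3 - <<'E'
from ang import *
f=lambda x,y:(240+(x-5.5)/12,290+(y-5.5)/12)
for n,p in[('tipblob',(288,270)),('tipfront',(272,278)),('postfoot_mid',(325,262))]:print(n,pol(f(*p),.022))
for n,g in[('d0',(277.6,255.5)),('d4',(260.6,290.1)),('d6',f(323,90))]:
    h=head(cv2.imread(f'pics/{n}.png'),g);print(n,g,h,pol(h,.062))
a=cv2.imread('pics/d6.png').min(2);print(a[309:320,258:270]);print(cv2.imread('pics/d4.png').min(2)[302:309,252:264])
E
```

```text
tipblob (np.float64(0.0749), np.float64(209.69))
tipfront (np.float64(0.0778), np.float64(209.12))
postfoot_mid (np.float64(0.0697), np.float64(212.33))
d0 (277.6, 255.5) [277.45471435 255.83418486] (np.float64(0.0622), np.float64(95.6))
d4 (260.6, 290.1) [260.63955188 290.08524111] (np.float64(0.0663), np.float64(193.91))
d6 (266.4583333333333, 297.0416666666667) [266.49540883 296.90905116] (np.float64(0.0677), np.float64(210.88))
[[ 29  38  34  31  33  50  82 119 120 131 142 126]
 [ 37  39  37  26  43  77 105 119 123 135 144 126]
 [ 47  30  35  47 113 178 192 159 133 139 136 114]
 [ 54  33  37  80 176 245 242 190 118 106 103  79]
 [ 50  34  43  86 173 215 188 150  68  55  55  49]
 [ 51  57  57  66 117 144 107  70  42  47  51  50]
 [ 81 121 129 141 187 180 117  61  47  51  56  55]
 [151 208 213 217 239 231 149  61  51  48  55  60]
 [220 238 235 235 232 217 131  57  53  58  59  55]
 [235 236 233 235 236 207 114  55  52  50  51  56]
 [234 231 231 237 238 197  91  48  56  58  55  56]]
[[ 40  31  36  26  34  48  84 111 124 136 141 135]
 [ 40  38  35  57  92 112 122 115 124 135 141 129]
 [ 43  33  53 133 193 202 192 138 126 134 140 127]
 [ 65  62  63 160 224 208 199 135 106 121 118 100]
 [168 173  84 100 132 109 101  70  64  73  67  56]
 [196 205 100  45  43  44  46  38  46  52  50  52]
 [104  84  54  46  49  44  53  54  53  48  55  51]]
```

Call:
{"name": "drive_tool", "arguments": {"deltas": [{"linear": [0.3,-1,0],"twist": 1,"claw": 0},{"linear": [0.7,-2,0],"twist": 2,"claw": 0},{"linear": [1,-3,0],"twist": 2.7,"claw": 0},{"linear": [1,-3,0],"twist": 2.7,"claw": 0},{"linear": [1,-3,0],"twist": 2.7,"claw": 0},{"linear": [0,0,0],"twist": 2.7,"claw": 0},{"linear": [-2,5,0],"twist": 2.7,"claw": 0},{"linear": [-2,5,10],"twist": 2.7,"claw": 0},{"linear": [-2,5,30],"twist": 2.7,"claw": 0},{"linear": [-2,5,60],"twist": 0,"claw": 0},{"linear": [-2,5,90],"twist": -6,"claw": 0},{"linear": [-2,5,120],"twist": -13,"claw": 0}]}}

```text
clock: 7.17
position: [0.4634, -0.2973, 0.1753]
ee_rot: [0.0, 0.594, 0.804, 0.0]
contact_force: [-0.6, 0.6, 0.1]
width: 0.0001
gripper_force: 0.0
```

Run:
```python
from ang import *
import json
a=snap('side','d7');s=sensors.get_state();print(s['clock'],s['position'],s['contact_force'],s['qpos'][5])
h=head(a,(267.5,298));print(h,pol(h,.062));print(a.min(2)[309:320,258:270])
m=json.load(open('w1.json'));R=np.array(m['R']);c0=-R.T@np.array(m['t'])
for tcp in([.489,-.307,.25],[.48,-.31,.22],[.5,-.3,.22],[.46,-.32,.22]):
    c=c0+np.array(tcp)-[.4883,-.307,.322];mm=dict(intrinsics=m['intrinsics'],R=R,t=-R@c)
    print(tcp,[proj('',X,mm).round() for X in([.5312,-.2853,.02],[.45,-.34,.02],[.47,-.32,.06],[.6,-.255,.03])])
```

```text
7.2167 [ 0.46643488 -0.29973657  0.18176692] [ 0.86515649 -1.45239525  3.25570068] -0.9906759933619289
[268.0123119 298.0501596] (np.float64(0.0678), np.float64(214.19))
[[ 53  51  40  31  43  38  51  87 117 123 133 141]
 [ 40  40  35  40  37  34  43  81 112 120 134 139]
 [ 52  31  41  38  37  34  72 115 119 126 134 144]
 [ 58  42  37  28  30  57 147 207 193 148 136 148]
 [ 44  43  35  37  32  95 198 250 231 160 117 125]
 [ 45  55  56  62  90 115 188 218 182 109  72  66]
 [ 84 124 133 152 199 197 150 116  85  57  47  51]
 [156 212 218 224 243 241 146  53  39  49  55  50]
 [219 239 238 233 233 218 131  52  48  55  55  58]
 [238 235 234 236 238 209 117  51  47  45  47  57]
 [234 233 233 236 238 197  90  47  61  62  59  52]]
[0.489, -0.307, 0.25] [array([250., 129.]), array([265., 204.]), array([258., 194.]), array([249.,  61.])]
[0.48, -0.31, 0.22] [array([251., 123.]), array([267., 205.]), array([259., 194.]), array([249.,  46.])]
[0.5, -0.3, 0.22] [array([252., 143.]), array([268., 222.]), array([260., 214.]), array([250.,  70.])]
[0.46, -0.32, 0.22] [array([249., 102.]), array([266., 187.]), array([258., 173.]), array([247.,  21.])]
```

Call:
{"name": "drive_tool", "arguments": {"deltas": [{"linear": [3,-2,47],"twist": -7,"claw": 0},{"linear": [6,-4,47],"twist": -14,"claw": 0},{"linear": [9,-6,47],"twist": -21,"claw": 0},{"linear": [12,-8,47],"twist": -28,"claw": 0},{"linear": [14,-10,47],"twist": -35,"claw": 0},{"linear": [16,-12,47],"twist": -42,"claw": 0},{"linear": [16,-12,47],"twist": -49,"claw": 0},{"linear": [16,-12,47],"twist": -56,"claw": 0},{"linear": [16,-12,47],"twist": -63,"claw": 0},{"linear": [16,-12,47],"twist": -70,"claw": 0},{"linear": [16,-12,47],"twist": -77,"claw": 0},{"linear": [16,-12,47],"twist": -84,"claw": 0}]}}

```text
clock: 8.22
position: [0.4795, -0.3095, 0.221]
ee_rot: [0.0, 0.98, 0.2, 0.0]
contact_force: [-0.7, -0.0, -0.8]
width: 0.0005
gripper_force: 0.0
```

Call:
{"name": "drive_tool", "arguments": {"deltas": [{"linear": [0,0,0],"twist": 0,"claw": 0},{"linear": [0,0,0],"twist": 0,"claw": 0},{"linear": [0,0,0],"twist": 0,"claw": 0}]}}

```text
clock: 8.47
position: [0.4796, -0.3096, 0.2207]
ee_rot: [0.0, 0.979, 0.204, 0.0]
contact_force: [-0.3, 0.5, 0.1]
width: -0.0
gripper_force: 0.0
```

Run:
```python
from ang import *
m=eyes.camera_model('wrist');a=snap('wrist','w8');b=snap('side','d8');s=sensors.get_state();print(s['clock'],s['position'])
import json;json.dump({k:np.array(m[k]).tolist() for k in m},open('w8.json','w'))
# side tip centroid
v=np.clip(b.min(2)[310:315,262:269].astype(float)-130,0,None);v[4]=0;yy,xx=np.mgrid[310:315,262:269]
p=((v*xx).sum()/v.sum(),(v*yy).sum()/v.sum());print('side tip',p,pol(p,.022))
# wrist: bright blobs
w=(a.min(2)>150).astype(np.uint8);n,l,st,ce=cv2.connectedComponentsWithStats(w)
cc=None
for i in range(1,n):
    if st[i,4]>3000 and st[i,1]<190:
        h=cv2.convexHull(max(cv2.findContours((l==i).astype(np.uint8),0,1)[0],key=cv2.contourArea))[:,0]
        P=np.array([ray('w',q,.044,m)[:2] for q in h]);r=fit(P);print('ring',st[i],r)
        E=P-r[0];k=np.hypot(*E.T)<.045;r=fit(P[k]);print(r);cc=r[0]
for i in range(1,n):
    if 8<st[i,4]<=900 and ce[i][1]<300:
        o=[]
        for z in(.016,.022,.062):
            e=ray('w',ce[i],z,m)[:2]-cc;o+=[round(np.hypot(*e)*1e3,1),round(np.degrees(np.arctan2(e[1],e[0]))%360,1)]
        if o[0]<110:print(ce[i].round(1),st[i],o)
print(w[:0].shape)
```

```text
8.5667 [ 0.47955046 -0.30960445  0.22051318]
side tip (np.float64(265.58496240601505), np.float64(312.4736842105263)) (np.float64(0.0729), np.float64(212.47))
ring [ 211   80   84  102 4756] (array([ 0.52704238, -0.28758115]), np.float64(0.04558928150594733))
(array([ 0.53151885, -0.28540089]), np.float64(0.043107649077954335))
[252.3  44.6] [244  35  18  20 287] [np.float64(78.4), np.float64(23.4), np.float64(77.4), np.float64(23.4), np.float64(70.5), np.float64(23.4)]
[286.2  47.3] [282  43   9  10  72] [np.float64(83.8), np.float64(358.5), np.float64(82.7), np.float64(358.6), np.float64(74.9), np.float64(359.4)]
[195.8  64.7] [192  60   9  10  66] [np.float64(84.1), np.float64(68.8), np.float64(82.9), np.float64(68.6), np.float64(74.7), np.float64(67.3)]
[186.8  75.6] [184  73   7   6  25] [np.float64(85.2), np.float64(78.9), np.float64(83.9), np.float64(78.7), np.float64(75.2), np.float64(77.1)]
[322.5  89. ] [319  85   8   9  60] [np.float64(84.1), np.float64(318.1), np.float64(82.7), np.float64(318.4), np.float64(73.8), np.float64(320.1)]
[180.6  88.2] [177  86   8   5  23] [np
[... 1779 characters left out ...]
85.8), np.float64(178.6), np.float64(83.9), np.float64(178.5), np.float64(71.6), np.float64(177.7)]
[282.3 189.4] [281 187   4   6  16] [np.float64(86.7), np.float64(228.4), np.float64(84.8), np.float64(228.5), np.float64(72.3), np.float64(229.3)]
[233.4 193.8] [232 191   4   7  20] [np.float64(87.3), np.float64(188.5), np.float64(85.4), np.float64(188.5), np.float64(72.7), np.float64(187.9)]
[270.7 194.4] [269 190   4  10  25] [np.float64(87.9), np.float64(218.4), np.float64(86.0), np.float64(218.4), np.float64(73.2), np.float64(218.9)]
[246.  195.2] [245 193   3   6  16] [np.float64(86.3), np.float64(198.6), np.float64(84.4), np.float64(198.6), np.float64(71.8), np.float64(198.4)]
(0, 512)
```

Run:
```python
from ang import *
import json
m=json.load(open('w8.json'));a=cv2.imread('pics/w8.png').min(2)
print('cols 248..273');
for r in range(160,212):print(r,' '.join('%3d'%x for x in a[r,248:274]))
c=np.array([.5315,-.2854])
for t in(208,210,212,214):
    u=np.array([np.cos(np.radians(t)),np.sin(np.radians(t))])
    print(t,[proj('',[*(c+r*u),z],m).round(1) for r,z in((.066,.062),(.079,.022),(.093,.023))])
```

```text
cols 248..273
160 254 254 254 254 254 254 254 254 254 254 254 254 254 254 254 255 255 255 255 255 251 238 212 184 157 120
161 254 254 254 254 254 254 254 254 254 254 254 254 254 255 255 255 254 252 249 242 220 173 131 115  99  84
162 255 255 255 255 255 254 254 254 254 254 254 254 253 253 253 248 235 215 202 187 154 110  85  80  79  72
163 254 254 253 254 254 253 253 252 252 253 252 249 244 239 236 219 165 130 125 119  99  79  71  75  71  71
164 231 219 225 235 239 233 235 238 243 247 247 245 231 202 180 153 110  86  84  79  73  76  72  73  71  71
165 148 130 139 160 170 171 191 221 235 245 248 246 231 187 130  95  73  71  71  73  70  75  74  74  75  70
166  87  72  71  88  95 123 177 229 244 246 247 246 238 198 128  81  74  74  78  74  75  74  74  73  73  69
167  65  55  47  48  61 106 187 238 247 248 248 246 239 210 135  81  73  72  73  73  73  73  72  73  79  74
168  74  59  51  47  52 101 180 239 248 248 248 246 242 214 136  80  74  71  72  69  76  71  72  76  70  73
169  70  63  51  50  49  99 181 235 245 248 247 247 243 214 137  79  69  73  70  72  69  70  69  74  72  72
170  7
[... 4123 characters left out ...]
26 125 125 122 128 142 154 152 149 147 149 148 147 146 137 129 126 119 121 122 125
209 117 124 121 125 127 123 129 125 125 123 124 124 128 127 129 128 130 133 131 127 124 122 120 122 122 119
210 112 118 123 123 129 134 132 130 127 126 121 115 121 128 133 129 130 130 126 129 125 122 123 129 125 120
211 111 118 121 123 125 127 132 134 134 128 122 122 129 131 131 131 126 128 125 122 125 121 121 127 130 128
208 [array([257., 190.]), array([257.3, 190.9]), array([258.1, 202.3])]
210 [array([259.2, 189.8]), array([259.6, 190.7]), array([260.8, 202.1])]
212 [array([261.4, 189.5]), array([261.9, 190.4]), array([263.5, 201.7])]
214 [array([263.6, 189.2]), array([264.2, 190. ]), array([266.2, 201.3])]
```

The head and the clip body both lie at 211.3° in the wrist view. The side view agrees to about 0.6°, so the pointer is set. Next is the button at (0.600, -0.2555).

Call:
{"name": "drive_tool", "arguments": {"deltas": [{"linear": [25,12,0],"twist": 0,"claw": 0},{"linear": [50,24,0],"twist": 0,"claw": 0},{"linear": [75,36,0],"twist": 0,"claw": 0},{"linear": [100,46,0],"twist": 0,"claw": 0},{"linear": [120.5,54.5,-20],"twist": 0,"claw": 0},{"linear": [120.5,54.5,-50],"twist": 0,"claw": 0},{"linear": [120.5,54.5,-80],"twist": 0,"claw": 0},{"linear": [120.5,54.5,-110],"twist": 0,"claw": 0},{"linear": [120.5,54.5,-135],"twist": 0,"claw": 0},{"linear": [120.5,54.5,-155],"twist": 0,"claw": 0},{"linear": [120.5,54.5,-164],"twist": 0,"claw": 0},{"linear": [120.5,54.5,-164],"twist": 0,"claw": 0}]}}

```text
clock: 9.57
position: [0.5986, -0.2544, 0.0538]
ee_rot: [-0.002, 0.979, 0.203, -0.002]
contact_force: [0.4, 0.1, -0.1]
width: -0.0003
gripper_force: 0.0
```

Call:
{"name": "drive_tool", "arguments": {"deltas": [{"linear": [0,0,-2],"twist": 0,"claw": 0},{"linear": [0,0,-4],"twist": 0,"claw": 0},{"linear": [0,0,-4],"twist": 0,"claw": 0},{"linear": [0,0,-4],"twist": 0,"claw": 0}]}}

```text
clock: 9.9
position: [0.6007, -0.2556, 0.0536]
ee_rot: [0.001, 0.979, 0.203, 0.001]
contact_force: [0.3, -0.2, 0.2]
width: -0.0003
gripper_force: 0.0
```

Call:
{"name": "drive_tool", "arguments": {"deltas": [{"linear": [0,0,-2],"twist": 0,"claw": 0},{"linear": [0,0,-3],"twist": 0,"claw": 0},{"linear": [0,0,-3],"twist": 0,"claw": 0},{"linear": [0,0,-3],"twist": 0,"claw": 0}]}}

```text
clock: 10.23
position: [0.6, -0.2552, 0.0494]
ee_rot: [0.0, 0.979, 0.203, 0.0]
contact_force: [0.5, 0.6, -0.1]
width: 0.0002
gripper_force: 0.0
```

Call:
{"name": "drive_tool", "arguments": {"deltas": [{"linear": [0,0,-1],"twist": 0,"claw": 0},{"linear": [0,0,-2],"twist": 0,"claw": 0},{"linear": [0,0,-3],"twist": 0,"claw": 0},{"linear": [0,0,-3],"twist": 0,"claw": 0},{"linear": [0,0,-3],"twist": 0,"claw": 0}]}}

```text
clock: 10.65
position: [0.6002, -0.2553, 0.0465]
ee_rot: [0.0, 0.979, 0.203, 0.0]
contact_force: [0.3, -0.1, 1.0]
width: -0.0002
gripper_force: 1.0
```

Call:
{"name": "drive_tool", "arguments": {"deltas": [{"linear": [0,0,-1],"twist": 0,"claw": 0},{"linear": [0,0,-2],"twist": 0,"claw": 0},{"linear": [0,0,-2],"twist": 0,"claw": 0},{"linear": [0,0,-2],"twist": 0,"claw": 0}]}}

```text
clock: 10.98
position: [0.6002, -0.2553, 0.0445]
ee_rot: [0.0, 0.979, 0.203, 0.0]
contact_force: [0.4, 1.2, 3.7]
width: -0.0004
gripper_force: 1.5
```

Call:
{"name": "drive_tool", "arguments": {"deltas": [{"linear": [0,0,-1],"twist": 0,"claw": 0},{"linear": [0,0,-2],"twist": 0,"claw": 0},{"linear": [0,0,-2],"twist": 0,"claw": 0},{"linear": [0,0,-2],"twist": 0,"claw": 0}]}}

```text
clock: 11.32
position: [0.6002, -0.2553, 0.043]
ee_rot: [0.0, 0.979, 0.203, 0.0]
contact_force: [-0.8, -0.1, 6.7]
width: 0.0001
gripper_force: 3.2
```

Call:
{"name": "drive_tool", "arguments": {"deltas": [{"linear": [0,0,-1],"twist": 0,"claw": 0},{"linear": [0,0,-1],"twist": 0,"claw": 0},{"linear": [0,0,-1],"twist": 0,"claw": 0}]}}

```text
clock: 11.57
position: [0.6002, -0.2553, 0.0429]
ee_rot: [0.0, 0.979, 0.203, 0.0]
contact_force: [-2.4, 1.6, 10.9]
width: -0.0001
gripper_force: 5.4
```

Call:
{"name": "drive_tool", "arguments": {"deltas": [{"linear": [0,0,0],"twist": 0,"claw": 0},{"linear": [0,0,2],"twist": 0,"claw": 0},{"linear": [0,0,5],"twist": 0,"claw": 0},{"linear": [0,0,9],"twist": 0,"claw": 0},{"linear": [0,0,20],"twist": 0,"claw": 0},{"linear": [0,0,50],"twist": 0,"claw": 0},{"linear": [0,0,85],"twist": 0,"claw": 0},{"linear": [0,0,120],"twist": 0,"claw": 0},{"linear": [-30,-14,150],"twist": 0,"claw": 0},{"linear": [-65,-30,179],"twist": 0,"claw": 0},{"linear": [-100,-46,179],"twist": 0,"claw": 0},{"linear": [-120.5,-54.5,179],"twist": 0,"claw": 0}]}}

```text
clock: 12.57
position: [0.4777, -0.3112, 0.2234]
ee_rot: [0.002, 0.979, 0.203, 0.001]
contact_force: [1.0, 0.0, -0.6]
width: 0.0
gripper_force: 0.0
```

Call:
{"name": "drive_tool", "arguments": {"deltas": [{"linear": [0,0,0],"twist": 0,"claw": 0},{"linear": [0,0,0],"twist": 0,"claw": 0},{"linear": [0,0,0],"twist": 0,"claw": 0}]}}

```text
clock: 12.82
position: [0.4798, -0.3096, 0.2205]
ee_rot: [-0.0, 0.979, 0.202, 0.0]
contact_force: [-1.0, 1.0, -0.1]
width: 0.0001
gripper_force: 0.0
```

Run:
```python
from ang import *
a=snap('wrist','w9');b=snap('side','d9');s=sensors.get_state();print(s['clock'],s['position'],s['contact_force'])
d=cv2.imread('pics/d8.png');k=cv2.absdiff(b,d).max(2)[255:340,240:360];print('changed px on viewer',(k>40).sum(),np.argwhere(k>40)[:15].tolist())
print(head(b,(268,298)),head(d,(268,298)))
w=(a.min(2)>150).astype(np.uint8);n,l,st,ce=cv2.connectedComponentsWithStats(w)
print([ce[i].round(1).tolist() for i in range(1,n) if 40<st[i,4]<900 and ce[i][1]<210])
```

```text
12.9167 [ 0.48037894 -0.30924665  0.22000655] [0.52327984 0.0727808  0.03461705]
changed px on viewer 0 []
[268.27366966 298.27781617] [268.27052303 298.27606512]
[[330.5, 24.6], [474.9, 84.1], [251.7, 45.0], [285.9, 47.5], [195.6, 65.2], [322.1, 89.0], [378.1, 143.7], [362.5, 167.4], [302.3, 174.8], [261.6, 196.2]]
```

```bash
python3 -c "
from rig import manip
print(manip.sign_off())"
```

```text
the job is handed in; nothing more can be done
None
```

I pushed the lever round until its pointer lined up with the clip nose (to within about 0.6° in both views), then pressed the lamp button to its stop and let it go. The side view showed no change on the viewer from the press, and the job is handed in at about 13 s with the arm clear.

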